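Clear the mashers and nest the blue beakers

TASK

The washed wooden mashers have been left standing in the blue beakers. Pull out every masher and stand it foot down inside the tall steel pot, and nest all the blue beakers upright, each fully home in the one below, into a single straight stack on the cork mat, with the beaker that already stands there at the bottom. Leave the other kitchen things where they are.

Things in the scene. Friction and masses are not known exactly. Their poses are not given: they have to be found in the camera images.
- mat: a square cork mat 150 x 150, 6 thick, fixed on the counter; origin at the centre of its underside. At the start one beaker, k0, stands on it
- k0_c (a point): blue stacking beaker on the cork mat, 72 high, 80 g. Lower part is a round plug, radius 25 at the bottom, 27 at 34 up; there a flat shoulder steps out to a straight collar of outer radius 34, from 34 up to the rim. Collar bore: radius 30, 34 deep; below it radius 21 to 23; inner floor 5 above the underside. Point: centre, 36 above the underside; z: its axis, up
- k1_c (a point): blue beaker just like k0, standing upright elsewhere on the counter (k3 or k4 may be absent). Nested, its plug sits in the collar of the beaker below, shoulder on rim, so that it stands 38 higher than that one. Point: its centre, 36 above its underside; z: its axis, up
- k2_c (a point): blue beaker just like k0, standing upright elsewhere on the counter (k3 or k4 may be absent). Nested, its plug sits in the collar of the beaker below, shoulder on rim, so that it stands 38 higher than that one. Point: its centre, 36 above its underside; z: its axis, up
- k3_c (a point): blue beaker just like k0, standing upright elsewhere on the counter (k3 or k4 may be absent). Nested, its plug sits in the collar of the beaker below, shoulder on rim, so that it stands 38 higher than that one. Point: its centre, 36 above its underside; z: its axis, up
- k4_c (a point): blue beaker just like k0, standing upright elsewhere on the counter (k3 or k4 may be absent). Nested, its plug sits in the collar of the beaker below, shoulder on rim, so that it stands 38 higher than that one. Point: its centre, 36 above its underside; z: its axis, up
- m0_c (a point): wooden masher, 190 long: flat round foot 36 across, tapering above 26 to a handle 18 to 22 across from 40 above the underside to the top. Starts standing loose, foot down, on the inner floor of a beaker, 123 above its rim; one of m0 to m2 may be absent. 120 g. Point: its centre, 95 from either end; z: its axis, foot to handle end
- m1_c (a point): wooden masher, 190 long: flat round foot 36 across, tapering above 26 to a handle 18 to 22 across from 40 above the underside to the top. Starts standing loose, foot down, on the inner floor of a beaker, 123 above its rim; one of m0 to m2 may be absent. 120 g. Point: its centre, 95 from either end; z: its axis, foot to handle end
- m2_c (a point): wooden masher, 190 long: flat round foot 36 across, tapering above 26 to a handle 18 to 22 across from 40 above the underside to the top. Starts standing loose, foot down, on the inner floor of a beaker, 123 above its rim; one of m0 to m2 may be absent. 120 g. Point: its centre, 95 from either end; z: its axis, foot to handle end
- pot: a tall open round steel utensil pot, 124 across outside (130 over the rim), 110 high, inside radius 57, wall 3, floor 4 thick, 0.8 kg, standing on the counter; origin at the centre of its underside
- bowl: bystander: steel mixing bowl, 180 across, 85 high; origin at the centre of its underside
- plate1: bystander: white ceramic side plate, 160 across, 15 high, the lower of two; origin under its centre
- plate2: bystander: the upper white side plate, lying on the other; origin under its centre
- spoon_rest: bystander: bamboo spoon rest, 160 x 65, 15 high; origin under its centre
- salt: bystander: small glass salt jar with steel cap, 44 across, 62 high, amid the beakers; origin under its centre
- mug: bystander: white ceramic mug, 76 across, 85 high; origin under its centre
- tin: bystander: squat round food tin, 84 across, 50 high; origin under its centre
Things that resemble listed ones, but are neither listed nor needed, are in the scene too. What is shaped like the part that bears k1_c but orange is not meant.

How it is judged:
At the end, for the whole second after the job is handed in: Every masher foot down in the pot (tilt under 0.8 rad, centre within 65 mm of its axis, 60 to 125 mm up); k0 on the mat (within 60 mm of its centre); every other beaker upright (0.09 rad), within 16 mm of k0's axis, home in another: 34 to 41.5 mm above it, within 6 mm of its axis. All at rest (horizontal distance between each of m0_c, m1_c, m2_c and pot below 0.065 m and z of m0_c in the frame of pot between 0.06 and 0.125 m and linear speed of each of m0, m1, m2, k0, k1, k2, k3, k4 below 0.03 m/s and angle between each of m0_c, m1_c, m2_c's own z axis and vertical below 0.8 rad and z of m1_c in the frame of pot between 0.06 and 0.125 m and z of m2_c in the frame of pot between 0.06 and 0.125 m and angle between each of k0_c, k1_c, k2_c, k3_c, k4_c's own z axis and vertical below 0.09 rad and horizontal distance between k0_c and mat below 0.06 m and height (world z) of k0_c between 0.036 and 0.048 m and horizontal distance between each of k1_c, k2_c, k3_c, k4_c and k0_c below 0.016 m and height (world z) of each of k1_c, k2_c, k3_c, k4_c above 0.07 m and ((horizontal distance between k1_c and k0_c below 0.006 m and z of k1_c in the frame of k0_c between 0.034 and 0.0415 m) or (horizontal distance between k1_c and k2_c below 0.006 m and z of k1_c in the frame of k2_c between 0.034 and 0.0415 m) or (horizontal distance between k1_c and k3_c below 0.006 m and z of k1_c in the frame of k3_c between 0.034 and 0.0415 m) or (horizontal distance between k1_c and k4_c below 0.006 m and z of k1_c in the frame of k4_c between 0.034 and 0.0415 m)) and ((horizontal distance between k2_c and k0_c below 0.006 m and z of k2_c in the frame of k0_c between 0.034 and 0.0415 m) or (horizontal distance between k2_c and k1_c below 0.006 m and z of k2_c in the frame of k1_c between 0.034 and 0.0415 m) or (horizontal distance between k2_c and k3_c below 0.006 m and z of k2_c in the frame of k3_c between 0.034 and 0.0415 m) or (horizontal distance between k2_c and k4_c below 0.006 m and z of k2_c in the frame of k4_c between 0.034 and 0.0415 m)) and ((horizontal distance between k3_c and k0_c below 0.006 m and z of k3_c in the frame of k0_c between 0.034 and 0.0415 m) or (horizontal distance between k3_c and k1_c below 0.006 m and z of k3_c in the frame of k1_c between 0.034 and 0.0415 m) or (horizontal distance between k3_c and k2_c below 0.006 m and z of k3_c in the frame of k2_c between 0.034 and 0.0415 m) or (horizontal distance between k3_c and k4_c below 0.006 m and z of k3_c in the frame of k4_c between 0.034 and 0.0415 m)) and ((horizontal distance between k4_c and k0_c below 0.006 m and z of k4_c in the frame of k0_c between 0.034 and 0.0415 m) or (horizontal distance between k4_c and k1_c below 0.006 m and z of k4_c in the frame of k1_c between 0.034 and 0.0415 m) or (horizontal distance between k4_c and k2_c below 0.006 m and z of k4_c in the frame of k2_c between 0.034 and 0.0415 m) or (horizontal distance between k4_c and k3_c below 0.006 m and z of k4_c in the frame of k3_c between 0.034 and 0.0415 m))); the robot touches nothing.
It fails at once if another kitchen thing (bowl, plates, spoon rest, salt jar, mug or food tin) is moved more than 40 mm (distance of any of bowl, plate1, plate2, spoon_rest, salt, mug, tin from where it was at the start of the episode above 0.04 m).
Of k3, k4 only 1 to 2 are there at a start; the rules pass over those that are not, and their reading is None.
Of m0, m1, m2 only 2 to 3 are there at a start; the rules pass over those that are not, and their reading is None.
At some moment in a run one of pot may be knocked a few centimetres aside while the robot is not near it.
It also fails if it takes over 210 s, if anything falls off the work surface, if the arm or the gripper's body presses on something with over 40 N, if the wrist force passes 120 N, or if a joint passes its speed limit or range.

ROBOT

A 6-joint arm with a two-finger parallel gripper is mounted at the origin on the work surface. World frame = base frame: x ahead of the robot, y to its left, z up, the work surface at z = 0. Lengths are in m, angles in rad, forces in N, time in s.
With the tool pointing down it reaches from about 0.225 to 0.875 m from the base axis. Payload 3.4 kg.
Tool frame: the origin (TCP) lies on the centre line of the jaws, within the pads' length; the fingertips stand 17 mm ahead of it and the grasp point (between the pads) lies 2 mm behind it (nose_length is the distance from the TCP to the fingertips, in m); z points along the fingers, y is the line along which they close (so a half turn about z gives the same grasp; the last joint's range is limited). The gripper opens to 85 mm and grips with 20 to 120 N. Pads are 22 mm wide; open, the fingers measure 114 mm over their backs; the gripper's body (76 mm by 85 mm) begins 54 mm behind the grasp point. The pads swing forward as they close: fully open they stand 13 mm farther back than shut.
Start: joints at [1, 0.276, 1.505, -0, 1.361, -0.121], TCP at [0.25, 0.518, 0.248] pointing down, gripper open.
Joint ranges: [-2.89, 2.89], [-0.75, 2.08], [0.22, 2.7], [-1.18, 4.32], [0.11, 2.71], [-2.7, 2.7]. Speed limits (rad/s): [2.57, 2.57, 3.14, 3.14, 3.14, 3.14].

INTERFACE

Orientations are given as a unit quaternion [w, x, y, z].
In Python, from rig import get_state, get_image, sign_off, find_in, place_of, nose_length gives the robot as it stands.
- The arm moves only by the tool apply_moves, never from a script. Its argument "deltas" is one flat list of numbers, 5 for each row, row after row: the finger opening in mm, from 0 to 85.4, then the shift along the tool's x, y, z in mm, then the turn about the tool's z in degrees. A call has 1 to 12 rows; each row is the pose to reach, as a shift and turn from the pose commanded when the call began, along the tool's axes at that moment; what a row does not reach only later rows make up. A row lasts 1/12 s, in which the tool goes at most 41.7 mm and 7.16 degrees, less where a joint would pass 70% of its speed; a pose out of reach is approached as far as the arm can. A call with a gripper value outside its range is refused whole. The fingers move at their own pace and stop on an object; "squeeze" is the grip in N (left out, the last holds). Time passes only in rows, so rows that repeat a pose let the fingers close. It gives the time, the measured TCP pose, the force, the opening and the grip force at its end, in the units of the state.
- get_state(): the state, without advancing time (a new reading comes with each control period).
- get_image(name): name is "scene" or "top" or "wrist"; returns a dict with "frame" (384x512x3 uint8, red, green, blue), "K" (3x3 intrinsics, pixels), "k1" (the pictures are not rectified: a ray, as slopes to the right and down, at radius r is drawn at 1 + k1 r^2 times it, then the intrinsics apply), "position" and "orientation" of the camera in the world. Camera axes: x right, y down, z forward; pixel columns grow to the right and rows downward; lengths in m; the calibration is good to about 2 mm. A picture is of the moment at which its call begins. There is no depth.
- sign_off(): hands the job in; it is judged then, once.
Trained networks look in a picture, given as the dict that the camera call returned (one of the last four; its "shot" number tells which), for a name from the list of things; names that differ only in an ending like _2 or _b are one class to them, and where a whole thing is asked for, a point or a joint stands for the part that bears it (a point fixed in the world has none). Each returns a list of dicts, best first, with "score" (0 to 1); they miss things now and then, are a little off and sometimes report something else, mostly with a low value. They report only what shows in the picture. A call takes as long as a camera call. They do not tell look-alikes from the thing itself.
- find_in(query, picture): "point" ([column, row] in pixels, amid what is visible of it).
- place_of(query, picture): "point" ([column, row] in pixels: a listed point, or the origin of a listed thing).
The state is a dict: "clock": time; "qpos": joint angles; "qd": joint speeds; "effort": joint torques, N m; "position": TCP position; "ee_rot": TCP orientation; "contact_force": force on the tool from outside, world axes, zero at the start; "moment": the same for the moment, N m; "width": finger opening in m; "gripper_force": force on a finger pad.
Only numpy, scipy, OpenCV 4.12 (cv2) and the standard library are available. Lean on these libraries where they do the work, as an engineer would, in place of code of your own. Each camera call takes 0.05 s, during which the arm holds its last target. There are 200 camera calls.

## Working session

There is one attempt and no reset: what is moved stays moved. The work goes in short steps, Python scripts to look and compute and a tool call to move; the robot and the scene stay as the last step left them, time stands still between calls to the robot, and variables do not carry over. Pictures are saved under pics/ and viewed, at most 14 in all, crops included, and the job is handed in when it is done.

Besides the shell and the picture viewer there is one more tool, called by a JSON object that holds its "api" and its "payload". apply_moves: Moves the arm, as the interface text tells. Its arguments: {"type":"object","properties":{"deltas":{"type":"array"},"squeeze":{"type":"number"}},"required":["deltas"]}

```bash
ls; mkdir -p pics
cat > h.py <<'E'
import numpy as np, cv2
from scipy.spatial.transform import Rotation as R
from rig import *
def rot(q): return R.from_quat([q[1],q[2],q[3],q[0]]).as_matrix()
def ray(im,p):
    K=np.array(im["K"]);k=im["k1"]
    d=np.array([(p[0]-K[0,2])/K[0,0],(p[1]-K[1,2])/K[1,1]])
    u=d.copy()
    for _ in range(20): u=d/(1+k*(u@u))
    v=rot(im["orientation"])@np.array([u[0],u[1],1.]); return np.array(im["position"]),v/np.linalg.norm(v)
def at_z(im,p,z):
    o,v=ray(im,p); return o+v*(z-o[2])/v[2]
def proj(im,X):
    c=rot(im["orientation"]).T@(np.array(X)-np.array(im["position"])); u=c[:2]/c[2]
    u=u*(1+im["k1"]*(u@u)); K=np.array(im["K"]); return K[:2,:2]@u+K[:2,2]
def tri(l):
    A=np.zeros((3,3));b=np.zeros(3)
    for im,p in l:
        o,v=ray(im,p);M=np.eye(3)-np.outer(v,v);A+=M;b+=M@o
    X=np.linalg.solve(A,b); return X,[round(float(np.linalg.norm(np.cross(X-o,v)))*1e3,1) for o,v in (ray(i,p) for i,p in l)]
def save(im,n): cv2.imwrite(f"pics/{n}.png",np.ascontiguousarray(im["frame"][...,::-1]))
E
python3 - <<'E'
from h import *
s=get_state();print(s["clock"],s["position"],s["ee_rot"],s["width"],nose_length)
I={n:get_image(n) for n in("scene","top")}
for n,im in I.items():
    save(im,n+"0");print(n,im["position"],np.round(rot(im["orientation"])[:,2],2))
    for q,z in(("k1_c",.036),("m0_c",.1),("pot",0),("mat",0),("salt",0),("mug",0),("tin",0),("bowl",0)):
        print(q,[(round(r["score"],2),np.round(r["point"]).tolist(),np.round(at_z(im,r["point"],z)[:2],3).tolist()) for r in place_of(q,im) if r["score"]>.2])
E
```

```text
pics
0.0 [0.24972371 0.51738598 0.24744748] [-3.09832446e-04  2.23005705e-01  9.74816706e-01 -8.65842307e-04] 0.08537824262044529 0.017
scene [ 1.26738565 -0.50782936  0.8539352 ] [-0.6   0.43 -0.68]
k1_c [(0.8, [222.0, 203.0], [0.52, -0.092]), (0.69, [308.0, 198.0], [0.643, 0.121])]
m0_c []
pot [(0.72, [157.0, 241.0], [0.514, -0.296])]
mat [(0.82, [332.0, 155.0], [0.501, 0.353])]
salt []
mug [(0.58, [179.0, 190.0], [0.361, -0.151]), (0.35, [333.0, 146.0], [0.465, 0.389]), (0.34, [271.0, 171.0], [0.451, 0.133])]
tin [(0.72, [253.0, 206.0], [0.55, -0.007]), (0.71, [232.0, 294.0], [0.768, -0.223])]
bowl [(0.89, [369.0, 199.0], [0.725, 0.294])]
top [ 0.40888075 -0.01094056  1.10141584] [ 0.17  0.02 -0.99]
k1_c [(0.88, [219.0, 173.0], [0.647, 0.109]), (0.8, [288.0, 214.0], [0.527, -0.09]), (0.62, [256.0, 273.0], [0.363, -0.001]), (0.6, [294.0, 175.0], [0.642, -0.11])]
m0_c []
pot [(0.88, [360.0, 220.0], [0.516, -0.307])]
mat [(0.82, [139.0, 221.0], [0.506, 0.349])]
salt [(0.53, [257.0, 207.0], [0.553, -0.001])]
mug [(0.73, [307.0, 273.0], [0.363, -0.148])]
tin [(0.71, [327.0, 138.0], [0.767, -0.215])]
bowl [(0.98, [161.0, 147.0], [0.736, 0.294])]
```

View pics/scene0.png

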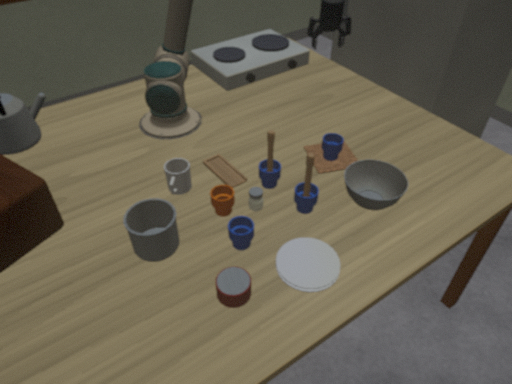

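View pics/top0.png

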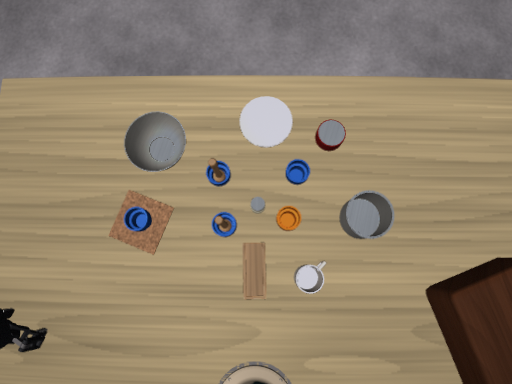

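The scene holds k0 on the mat (top view 138,219), two beakers with mashers (219,173 and 224,224), an empty one (297,172), an orange decoy (288,218), the salt jar (258,204) and the pot (366,215). So there are two mashers and four blue beakers.

```bash
cat >> h.py <<'E'
def blobs(im,kind="blue",amin=60):
    h=cv2.cvtColor(im["frame"],cv2.COLOR_RGB2HSV)
    m=cv2.inRange(h,(105,120,40),(128,255,255))
    m=cv2.morphologyEx(m,cv2.MORPH_CLOSE,np.ones((3,3),np.uint8))
    c,_=cv2.findContours(m,cv2.RETR_EXTERNAL,cv2.CHAIN_APPROX_NONE)
    return [x for x in c if cv2.contourArea(x)>amin]
def rims(im,z=.072,amin=60):
    out=[]
    for c in blobs(im,amin=amin):
        p=np.array([at_z(im,q[0],z)[:2] for q in cv2.convexHull(c)])
        (x,y),r=cv2.minEnclosingCircle((p*1000).astype(np.float32)); out.append((round(x,1),round(y,1),round(r,1)))
    return out
def go(X,yaw=None,s=None):
    """shift in tool axes (mm) and turn (deg) to bring TCP to X with tool y at world heading yaw deg (mod 180)"""
    s=s or get_state();M=rot(s["ee_rot"]);d=M.T@(np.array(X)-np.array(s["position"]))*1e3
    h=np.degrees(np.arctan2(M[1,1],M[0,1])); t=0
    if yaw is not None: t=-((yaw-h+90)%180-90)
    return np.round(d,1).tolist(),round(t,1),"q6",round(s["qpos"][5],2),"heading",round(h,1)
E
python3 - <<'E'
from h import *
t=get_image("top");w=get_image("wrist");s=get_image("scene")
print(rims(t),rims(s))
print(w["position"],rot(w["orientation"]).round(3).tolist(),w["K"])
for q in("m0_c","salt","pot","k1_c"):
  for n,im in(("t",t),("s",s)): print(q,n,[(round(r["score"],2),np.round(r["point"],1).tolist()) for r in find_in(q,im)][:5])
# masher brown ends
for n,p in(("A",((212,161),(309.5,155))),("B",((219,220),(270.5,133)))): print(n,tri([(t,p[0]),(s,p[1])]))
print(tri([(t,(360,220)),(s,(157,241))]))
print(go([.64,.11,.34],0))
E
```

```text
[(495.4, 88.6, 33.9), (506.8, 330.4, 38.8), (639.0, 109.0, 34.9), (645.0, -114.8, 35.6)] [(653.7, -117.2, 32.8), (645.4, 106.1, 32.3)]
[0.18463918 0.55003742 0.37256445] [[0.434, 0.863, 0.257], [0.901, -0.416, -0.124], [-0.0, 0.285, -0.958]] [[317.78956941   0.         262.05083366]
 [  0.         317.78956941 191.52303029]
 [  0.           0.           1.        ]]
m0_c t []
m0_c s []
salt t [(0.75, [259.0, 203.7]), (0.44, [267.8, 124.3])]
salt s [(0.87, [255.8, 200.3]), (0.48, [307.7, 264.3])]
pot t [(0.78, [369.4, 215.9])]
pot s [(0.58, [152.1, 227.8])]
k1_c t [(0.91, [288.7, 215.0]), (0.61, [222.7, 168.3])]
k1_c s [(0.66, [221.0, 201.1]), (0.55, [305.9, 198.2])]
A (array([0.64139401, 0.10964886, 0.19385143]), [1.1, 1.1])
B (array([0.49519617, 0.09004011, 0.18806228]), [0.5, 0.5])
(array([ 0.51689942, -0.30076212,  0.00772845]), [2.9, 2.9])
([-528.5, -197.7, -91.7], np.float64(64.2), 'q6', np.float64(-0.12), 'heading', np.float64(64.2))
```

{"api": "apply_moves", "payload": {"deltas": [85, -528, -198, -52, -25.8, 85, -528, -198, -52, -25.8, 85, -528, -198, -52, -25.8, 85, -528, -198, -52, -25.8, 85, -528, -198, -52, -25.8, 85, -528, -198, -52, -25.8, 85, -528, -198, -52, -25.8, 85, -528, -198, -52, -25.8, 85, -528, -198, -52, -25.8, 85, -528, -198, -52, -25.8, 85, -528, -198, -52, -25.8, 85, -528, -198, -52, -25.8], "squeeze": 40}}

```text
clock: 2.45
position: [0.5882, 0.1631, 0.2937]
ee_rot: [0.0, -0.0, 1.0, 0.0]
contact_force: [0.6, 0.5, 0.9]
width: 0.085
gripper_force: 0.0
```

Run:
```python
from h import *
print(go([.64,.109,.30],90)); w=get_image("wrist");save(w,"w1")
for X in([.64,.109,.072],[.64,.109,.195]): print(proj(w,X))
print(rims(w,amin=300))
```

```text
([-51.8, -54.1, -6.3], np.float64(0.0), 'q6', np.float64(-1.41), 'heading', np.float64(90.0))
[214.72737154 209.17616698]
[192.75787323 261.76225062]
[(639.0, -96.7, 51.3), (636.1, 112.4, 36.8), (507.6, 329.8, 41.0), (496.2, 92.7, 34.2)]
```

View pics/w1.png

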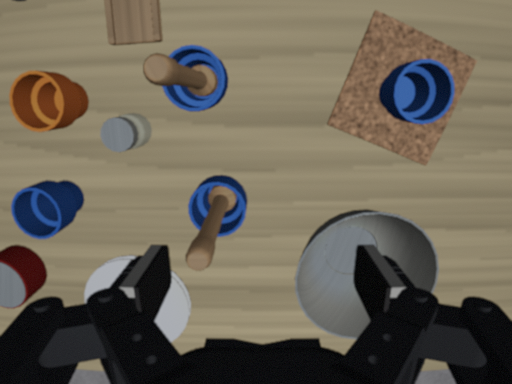

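The wrist view shows masher A's top at (199,256) over its rim at (218,205). Masher B's top is at (158,69) over its rim at (195,78), and k0's rim is at (423,91).

Run:
```python
from h import *
w=get_image("wrist")
print(go([.64,.109,.30],90))
for p,z in(((199,256),.195),((218,206),.072),((157,69),.195),((195,78),.072),((423,91),.078),((40,214),.072)): print(p,at_z(w,p,z).round(4))
```

```text
([-48.6, -50.5, -6.5], np.float64(-0.3), 'q6', np.float64(-1.41), 'heading', np.float64(89.7))
(199, 256) [0.6424 0.1066 0.195 ]
(218, 206) [0.6445 0.1045 0.072 ]
(157, 69) [0.5033 0.0865 0.195 ]
(195, 78) [0.5033 0.0862 0.072 ]
(423, 91) [0.5155 0.3247 0.078 ]
(40, 214) [ 0.6554 -0.118   0.072 ]
```

{"api": "apply_moves", "payload": {"deltas": [85, -48, -50, 0, 0, 85, -48, -50, 0, 0, 85, -48, -50, 0, 0, 85, -48, -50, 0, 0]}}

```text
clock: 2.88
position: [0.6354, 0.1143, 0.2925]
ee_rot: [-0.001, 0.001, 1.0, 0.0]
contact_force: [-0.4, 0.3, 0.2]
width: 0.0849
gripper_force: 0.0
```

Run:
```python
from h import *
w=get_image("wrist");s=get_state();print(s["position"],go([.64,.109,.152],90));
print(rims(w,amin=300))
save(w,"w2")
```

```text
[0.63460529 0.11526326 0.29281629] ([-5.6, -6.4, 140.8], np.float64(-0.0), 'q6', np.float64(-1.5), 'heading', np.float64(90.0))
[(642.3, -101.2, 46.3), (639.1, 110.7, 33.9), (507.7, 325.9, 45.8), (496.9, 91.3, 34.0)]
```

View pics/w2.png

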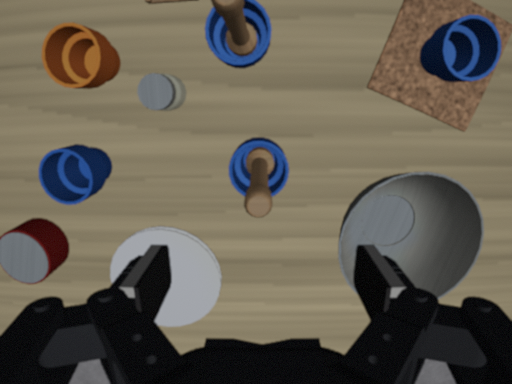

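Masher A now stands at (258,205) over its rim at (259,167), close to the tool axis. I'll descend and grip.

{"api": "apply_moves", "payload": {"deltas": [85, -4.5, -4.5, 40, 0, 85, -4.5, -4.5, 80, 0, 85, -4.5, -4.5, 110, 0, 85, -4.5, -4.5, 140, 0, 85, -4.5, -4.5, 140, 0, 0, -4.5, -4.5, 140, 0, 0, -4.5, -4.5, 140, 0, 0, -4.5, -4.5, 140, 0, 0, -4.5, -4.5, 140, 0, 0, -4.5, -4.5, 140, 0, 0, -4.5, -4.5, 140, 0, 0, -4.5, -4.5, 140, 0]}}

```text
clock: 3.93
position: [0.6405, 0.1106, 0.1551]
ee_rot: [0.002, -0.0, 1.0, 0.0]
contact_force: [-0.5, -0.0, 6.8]
width: 0.0191
gripper_force: 39.0
```

{"api": "apply_moves", "payload": {"deltas": [0, 0, 0, -40, 0, 0, 0, 0, -80, 0, 0, 0, 0, -120, 0, 0, 0, -20, -145, 0, 0, 10, -55, -145, 0, 0, 20, -90, -145, 0, 0, 30, -125, -145, 0, 0, 40, -160, -145, 0, 0, 50, -195, -145, 0, 0, 60, -230, -145, 0, 0, 60, -230, -145, 0, 0, 60, -230, -145, 0]}}

```text
clock: 4.93
position: [0.5789, -0.1216, 0.298]
ee_rot: [-0.0, 0.002, 1.0, 0.0]
contact_force: [-0.0, 0.7, -1.7]
width: 0.019
gripper_force: 39.6
```

Run:
```python
from h import *
t=get_image("top");s=get_image("scene");save(t,"t2")
w=get_image("wrist");save(w,"w3")
P=[]
for im in(t,s,w):
  r=place_of("pot",im); f=find_in("pot",im)
  print([(round(a["score"],2),np.round(a["point"],1).tolist(),at_z(im,a["point"],0).round(3).tolist()) for a in r[:2]],[(np.round(a["point"],1).tolist()) for a in f[:2]])
st=get_state();print(st["position"],st["width"],st["contact_force"],go([.54,-.3,.30],90))
```

```text
[(0.69, [358.7, 220.8], [0.514, -0.302, 0.0])] [[377.6, 218.5]]
[(0.92, [158.9, 241.7], [0.517, -0.293, -0.0])] [[153.4, 223.3]]
[(0.72, [125.2, 116.2], [0.529, -0.3, 0.0])] [[90.2, 113.8]]
[ 0.57992942 -0.11876294  0.29824752] 0.01903196908884926 [-0.16824804 -1.25114528 -2.14470486] ([40.3, -181.2, -1.8], np.float64(0.1), 'q6', np.float64(-1.89), 'heading', np.float64(90.1))
```

View pics/w3.png

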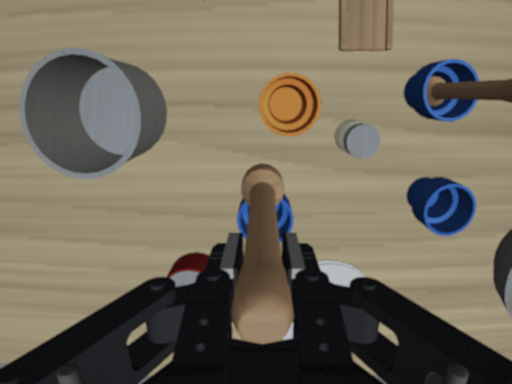

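The pot stands still near (0.518,-0.300), with its rim centre at about (80,113) in the wrist view. The masher is held vertical.

{"api": "apply_moves", "payload": {"deltas": [0, 10, -40, 0, 0, 0, 20, -80, 0, 0, 0, 30, -120, 0, 0, 0, 40, -155, 0, 0, 0, 40, -181, 0, 0, 0, 40, -181, 0, 0, 0, 40, -181, 0, 0, 0, 40, -181, 0, 0]}}

```text
clock: 6.05
position: [0.5399, -0.2999, 0.2981]
ee_rot: [-0.0, -0.0, 1.0, 0.001]
contact_force: [0.2, 0.9, -1.3]
width: 0.0191
gripper_force: 39.9
```

Run:
```python
from h import *
w=get_image("wrist");save(w,"w4");print(get_state()["position"])
for im in (w,get_image("top")):
  for X in([.517,-.300,.11],): 
    o=proj(im,X);print(o)
```

```text
[ 0.54004049 -0.29936798  0.29821645]
[261.07026085 149.57198363]
[368.7979486  215.80244503]
```

View pics/w4.png

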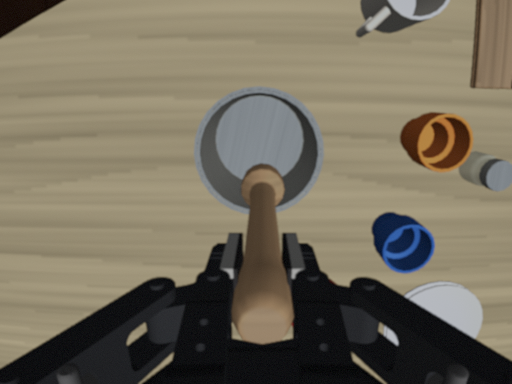

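The pot rim is centred at (259,149), as predicted, and the masher foot is over its inside. I'll lower and release.

{"api": "apply_moves", "payload": {"deltas": [0, 0, 0, 40, 0, 0, 0, 0, 80, 0, 0, 0, 0, 115, 0, 0, 0, 0, 135, 0, 0, 0, 0, 142, 0, 0, 0, 0, 142, 0, 0, 0, 0, 142, 0, 34, 0, 0, 142, 0, 60, 0, 0, 142, 0, 60, 0, 0, 142, 0, 60, 0, 0, 142, 0, 60, 0, 0, 142, 0]}}

```text
clock: 7.15
position: [0.54, -0.3008, 0.1567]
ee_rot: [0.0, -0.0, 1.0, -0.0]
contact_force: [1.3, -0.2, -0.4]
width: 0.06
gripper_force: 0.0
```

{"api": "apply_moves", "payload": {"deltas": [60, 0, 0, -30, 0, 60, 0, 0, -70, 0, 60, 0, 0, -110, 0, 60, 0, 0, -145, 0, 60, 0, 40, -145, 0, 60, 0, 80, -145, 0, 85, 0, 120, -145, 0, 85, 10, 160, -145, 0, 85, 20, 200, -145, 0, 85, 30, 240, -145, 0, 85, 35, 280, -145, 0, 85, 35, 320, -145, 0]}}

```text
clock: 8.15
position: [0.503, 0.021, 0.3018]
ee_rot: [0.0, 0.0, 1.0, -0.0]
contact_force: [0.6, -0.3, -0.6]
width: 0.0851
gripper_force: 0.0
```

{"api": "apply_moves", "payload": {"deltas": [85, 4, 35, 0, 0, 85, 8, 65, 0, 0, 85, 8, 65, 0, 0, 85, 8, 65, 0, 0]}}

```text
clock: 8.48
position: [0.4963, 0.0856, 0.3016]
ee_rot: [0.0, -0.002, 1.0, -0.0]
contact_force: [-0.4, 0.4, 0.7]
width: 0.0852
gripper_force: 0.0
```

Run:
```python
from h import *
w=get_image("wrist");save(w,"w5");print(get_state()["position"],go([.497,.0908,.153],90))
print(rims(w,amin=300),rims(w,z=.078,amin=300))
for im in (w,):
  print(proj(im,[.497,.0908,.195]))
t=get_image("top");f=t["frame"][150:290,290:440];cv2.imwrite("pics/t3.png",cv2.resize(f[...,::-1],None,fx=4,fy=4))
```

```text
[0.4965555  0.0844042  0.30147547] ([-0.4, 6.5, 148.5], np.float64(0.1), 'q6', np.float64(-1.54), 'heading', np.float64(90.1))
[(632.1, -103.9, 50.3), (623.9, 110.0, 43.0), (503.0, 324.0, 48.6), (493.5, 90.6, 33.7)] [(628.6, -100.7, 49.5), (620.5, 109.6, 42.3), (501.6, 320.0, 47.8), (492.3, 90.5, 33.1)]
[268.1289374  197.33044052]
```

View pics/w5.png

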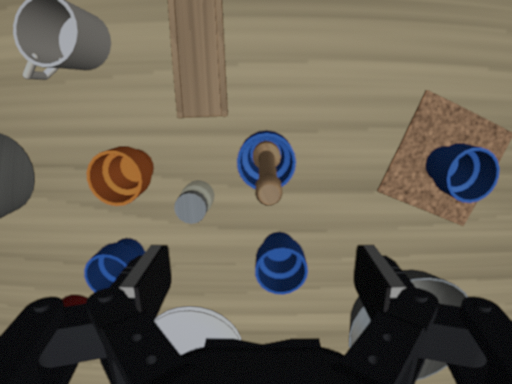

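View pics/t3.png

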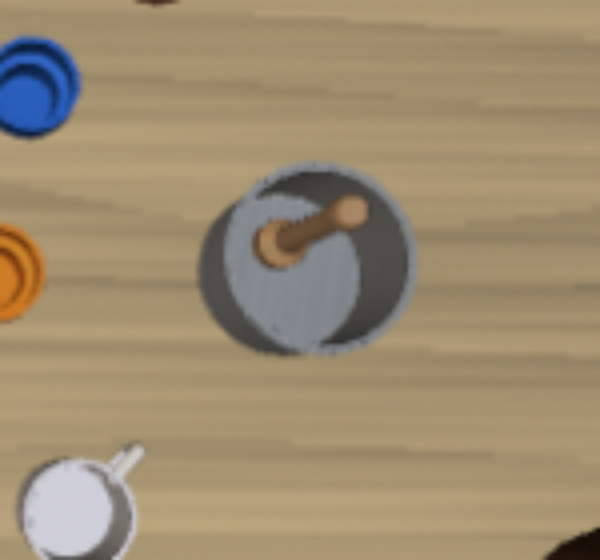

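Masher A stands in the pot (crop 350,210). Masher B's top is at (268,191) over its rim at (266,160). I'll grasp it now.

{"api": "apply_moves", "payload": {"deltas": [85, 2.5, 5.5, 40, 0, 85, 2.5, 5.5, 80, 0, 85, 2.5, 5.5, 120, 0, 85, 2.5, 5.5, 147, 0, 85, 2.5, 5.5, 147, 0, 0, 2.5, 5.5, 147, 0, 0, 2.5, 5.5, 147, 0, 0, 2.5, 5.5, 147, 0, 0, 2.5, 5.5, 147, 0, 0, 2.5, 5.5, 147, 0, 0, 2.5, 5.5, 147, 0, 0, 2.5, 5.5, 147, 0]}}

```text
clock: 9.58
position: [0.4951, 0.09, 0.1558]
ee_rot: [0.002, -0.0, 1.0, 0.0]
contact_force: [-0.5, -0.4, 5.9]
width: 0.0193
gripper_force: 39.2
```

{"api": "apply_moves", "payload": {"deltas": [0, 0, 0, -40, 0, 0, 0, 0, -80, 0, 0, 0, 0, -120, 0, 0, 0, -20, -147, 0, 0, 0, -55, -147, 0, 0, 0, -90, -147, 0, 0, 0, -125, -147, 0, 0, 0, -160, -147, 0, 0, 0, -195, -147, 0, 0, 0, -230, -147, 0, 0, 0, -260, -147, 0, 0, 0, -280, -147, 0]}}

```text
clock: 10.58
position: [0.4938, -0.1931, 0.301]
ee_rot: [-0.0, 0.001, 1.0, -0.001]
contact_force: [-0.2, 0.1, -1.1]
width: 0.0193
gripper_force: 39.6
```

Run:
```python
from h import *
t=get_image("top");s=get_image("scene")
for im in(t,s):
  print([(round(a["score"],2),np.round(a["point"],1).tolist(),at_z(im,a["point"],0).round(3).tolist()) for a in place_of("pot",im)[:2]])
st=get_state();print(st["position"],st["width"],go([.498,-.3,.30],90))
f=t["frame"][150:290,290:440];cv2.imwrite("pics/t4.png",cv2.resize(f[...,::-1],None,fx=4,fy=4))
```

```text
[(0.72, [359.5, 217.8], [0.523, -0.304, 0.0]), (0.53, [256.3, 270.9], [0.366, -0.001, 0.0])]
[(0.79, [156.5, 243.2], [0.518, -0.301, 0.0])]
[ 0.4938599  -0.19014019  0.30083853] 0.019073279835445305 ([-4.2, -109.9, 0.7], np.float64(-0.0), 'q6', np.float64(-2.07), 'heading', np.float64(90.0))
```

View pics/t4.png

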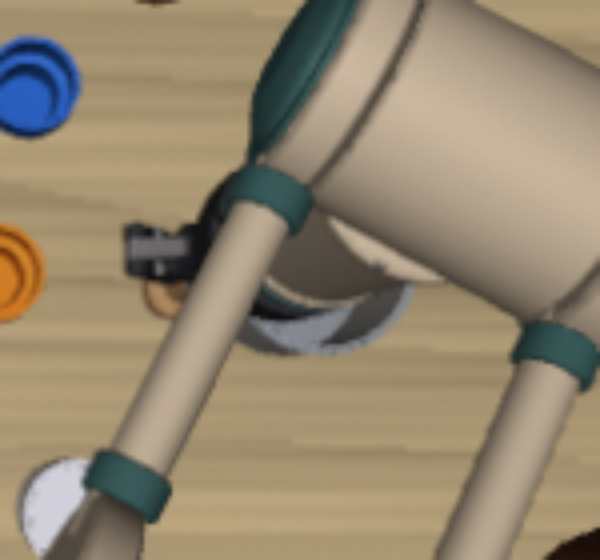

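The pot is unmoved (lower rim still at about (320,350) in the crop), so I'll continue.

{"api": "apply_moves", "payload": {"deltas": [0, 0, -40, 0, 0, 0, 0, -80, 0, 0, 0, 0, -108, 0, 0, 0, 0, -108, 0, 0, 0, 0, -108, 0, 0]}}

```text
clock: 11.2
position: [0.4944, -0.2979, 0.3007]
ee_rot: [-0.0, 0.0, 1.0, 0.001]
contact_force: [-0.1, 0.9, -1.5]
width: 0.0191
gripper_force: 39.9
```

Run:
```python
from h import *
w=get_image("wrist");save(w,"w6");print(get_state()["position"],proj(w,[.518,-.3,.11]))
```

```text
[ 0.4943223  -0.29682378  0.30094683] [259.13979967 193.95656871]
```

View pics/w6.png

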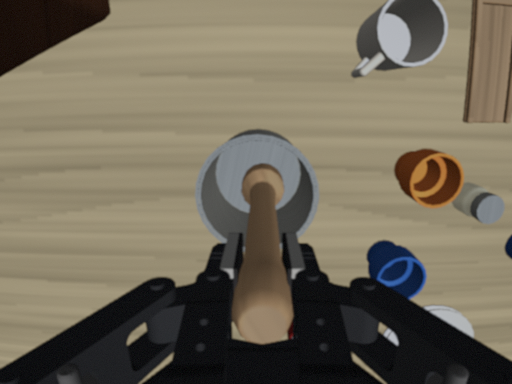

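The pot rim is centred at (258,192), as predicted, with the held masher's foot over it. I'll lower, release and move on to the empty beaker C.

{"api": "apply_moves", "payload": {"deltas": [0, 0, 0, 40, 0, 0, 0, 0, 80, 0, 0, 0, 0, 115, 0, 0, 0, 0, 135, 0, 0, 0, 0, 145, 0, 0, 0, 0, 145, 0, 0, 0, 0, 145, 0, 34, 0, 0, 145, 0, 50, 0, 0, 145, 0, 50, 0, 0, 145, 0, 50, 0, 0, 145, 0, 50, 0, 0, 145, 0]}}

```text
clock: 12.25
position: [0.4945, -0.2983, 0.1566]
ee_rot: [0.0, -0.0, 1.0, -0.0]
contact_force: [0.8, 0.6, -0.1]
width: 0.0501
gripper_force: 0.0
```

{"api": "apply_moves", "payload": {"deltas": [50, 0, 0, -30, 0, 50, 0, 0, -70, 0, 50, 0, 0, -110, 0, 50, 0, 0, -140, 0, 60, -25, 30, -140, 0, 85, -50, 60, -140, 0, 85, -75, 90, -120, 0, 85, -100, 120, -100, 0, 85, -125, 150, -80, 0, 85, -149, 180, -60, 0, 85, -149, 180, -60, 0, 85, -149, 180, -60, 0]}}

```text
clock: 13.25
position: [0.6435, -0.1155, 0.2138]
ee_rot: [-0.002, -0.002, 1.0, 0.001]
contact_force: [-0.2, -0.7, -0.2]
width: 0.085
gripper_force: 0.0
```

Run:
```python
from h import *
w=get_image("wrist");save(w,"w7")
print(rims(w,amin=300))
t=get_image("top");r=rims(t,amin=100);print(r)
print(get_state()["position"],go([.645,-.115,.055],90))
cv2.imwrite("pics/t5.png",cv2.resize(t["frame"][150:290,290:440,::-1],None,fx=4,fy=4))
```

```text
[(644.8, -115.1, 34.9), (638.4, 84.6, 45.7), (506.6, 62.7, 34.5)]
[(489.9, 88.2, 33.6), (507.0, 330.9, 38.2), (633.8, 109.9, 35.1), (647.0, -114.0, 36.9)]
[ 0.64301029 -0.11863296  0.21647269] ([-2.1, 3.8, 161.5], np.float64(0.1), 'q6', np.float64(-1.86), 'heading', np.float64(90.1))
```

View pics/w7.png

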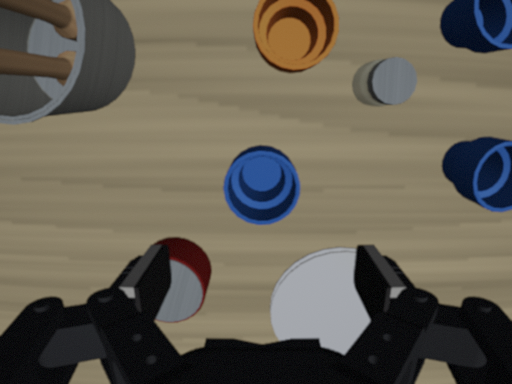

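View pics/t5.png

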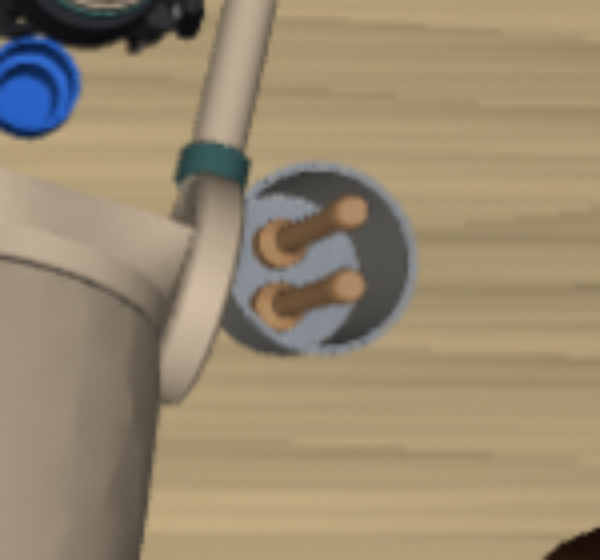

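Both mashers stand in the pot (crop 350,210 and 348,285). Beaker C's rim is centred at (262,185) in the wrist view.

{"api": "apply_moves", "payload": {"deltas": [85, -1.5, 3, 40, 0, 85, -1.5, 3, 80, 0, 85, -1.5, 3, 110, 0, 85, -1.5, 3, 130, 0, 85, -1.5, 3, 145, 0, 85, -1.5, 3, 160, 0, 85, -1.5, 3, 164, 0, 0, -1.5, 3, 164, 0, 0, -1.5, 3, 164, 0, 0, -1.5, 3, 164, 0, 0, -1.5, 3, 164, 0, 0, -1.5, 3, 164, 0]}}

```text
clock: 14.35
position: [0.6455, -0.1157, 0.0537]
ee_rot: [0.001, -0.0, 1.0, -0.001]
contact_force: [-0.3, -0.5, 4.1]
width: 0.068
gripper_force: 45.4
```

{"api": "apply_moves", "payload": {"deltas": [0, 0, 0, -40, 0, 0, 0, 0, -80, 0, 0, 0, 0, -120, 0, 0, 0, 20, -155, 0, 0, 5, 60, -160, 0, 0, 15, 100, -160, 0, 0, 25, 140, -160, 0, 0, 35, 180, -160, 0, 0, 45, 220, -160, 0, 0, 55, 260, -160, 0, 0, 65, 300, -160, 0, 0, 70, 335, -160, 0]}}

```text
clock: 15.35
position: [0.5726, 0.2224, 0.2129]
ee_rot: [-0.0, -0.001, 1.0, 0.0]
contact_force: [-0.4, 0.4, -0.8]
width: 0.0678
gripper_force: 46.1
```

{"api": "apply_moves", "payload": {"deltas": [0, 5, 35, 0, 0, 0, 15, 70, 0, 0, 0, 15, 105, 0, 0, 0, 15, 105, 0, 0, 0, 15, 105, 0, 0]}}

```text
clock: 15.77
position: [0.5588, 0.3268, 0.2123]
ee_rot: [0.0, -0.002, 1.0, -0.0]
contact_force: [-0.2, -0.6, 0.1]
width: 0.0678
gripper_force: 46.1
```

```bash
cat >> h.py <<'E'
def fitrim(im,z,x0,pr=.034):
    """refine rim centre: outer circle of radius pr at height z maximising blue inside/out contrast"""
    from scipy.optimize import minimize
    h=cv2.cvtColor(im["frame"],cv2.COLOR_RGB2HSV); m=cv2.GaussianBlur(cv2.inRange(h,(105,120,40),(128,255,255)).astype(np.float32)/255,(0,0),1)
    a=np.linspace(0,2*np.pi,120,endpoint=False)
    def S(c,r):
        P=np.array([proj(im,[c[0]+r*np.cos(t),c[1]+r*np.sin(t),z]) for t in a]).astype(np.float32)
        return cv2.remap(m,P[:,0].reshape(1,-1),P[:,1].reshape(1,-1),cv2.INTER_LINEAR).mean()
    f=lambda c:S(c,pr+.003)-S(c,pr-.002)
    g=[(f((x0[0]+i*.002,x0[1]+j*.002)),i,j) for i in range(-6,7) for j in range(-6,7)]
    b=min(g); r=minimize(f,(x0[0]+b[1]*.002,x0[1]+b[2]*.002),method="Nelder-Mead",options=dict(initial_simplex=[[x0[0]+b[1]*.002+d,x0[1]+b[2]*.002+e] for d,e in((0,0),(.001,0),(0,.001))],xatol=2e-4))
    return r.x.round(4),round(float(r.fun),2)
E
python3 - <<'E'
from h import *
w=get_image("wrist");save(w,"w8")
t=get_image("top");print(get_state()["position"],get_state()["width"])
print(rims(w,.078,300),fitrim(w,.078,(.508,.327)),proj(w,[.508,.327,.078]))
print(fitrim(t,.078,(.508,.327)))
print([(r["score"],at_z(w,r["point"],.042).round(3)) for r in place_of("k0_c",w)][:3])
E
```

```text
[0.55930343 0.32427742 0.21229089] 0.06777736405853015
[(619.5, 132.8, 51.3), (652.1, 328.3, 91.2), (506.5, 335.6, 33.1), (494.9, 125.0, 38.5)] (array([0.5066, 0.3357]), -0.84) [261.89801507 125.54396281]
(array([0.5061, 0.3308]), -0.49)
[(0.91, array([0.506, 0.336, 0.042]))]
```

View pics/w8.png

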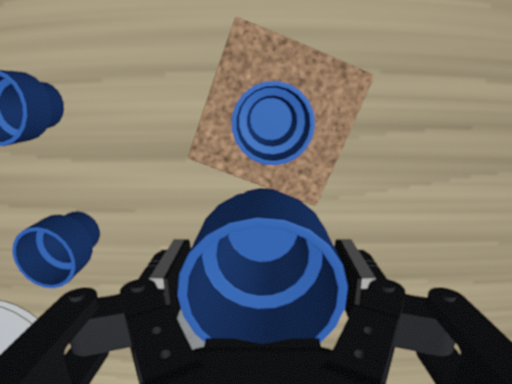

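Beaker C hangs upright in the jaws (rim centred about 263,285), and k0 on the mat shows at (273,122).

Run:
```python
from h import *
s=get_state();w=get_image("wrist");p=np.array(s["position"])
print(p,fitrim(w,.078,(.507,.334)),fitrim(w,p[2]+.018,p[:2]))
```

```text
[0.55949881 0.32378873 0.21233059] (array([0.5066, 0.3356]), -0.83) (array([0.5586, 0.3246]), -0.59)
```

{"api": "apply_moves", "payload": {"deltas": [0, 30, 6, 0, 0, 0, 52, 11, 0, 0, 0, 52, 11, 30, 0, 0, 52, 11, 50, 0, 0, 52, 11, 60, 0, 0, 52, 11, 70, 0, 0, 52, 11, 80, 0, 0, 52, 11, 80, 0, 0, 52, 11, 80, 0]}}

```text
clock: 16.72
position: [0.5079, 0.3356, 0.1322]
ee_rot: [-0.0, 0.0, 1.0, -0.0]
contact_force: [0.5, -0.1, -1.4]
width: 0.0679
gripper_force: 46.1
```

{"api": "apply_moves", "payload": {"deltas": [0, 0, 0, 5, 0, 0, 0, 0, 9, 0, 0, 0, 0, 12, 0, 0, 0, 0, 12, 0]}}

```text
clock: 17.05
position: [0.5072, 0.3357, 0.1198]
ee_rot: [-0.0, -0.0, 1.0, -0.0]
contact_force: [-0.3, -0.5, -0.9]
width: 0.0679
gripper_force: 46.1
```

Entering cleanly, so I'll continue down.

{"api": "apply_moves", "payload": {"deltas": [0, 0, 0, 5, 0, 0, 0, 0, 10, 0, 0, 0, 0, 15, 0, 0, 0, 0, 19, 0, 0, 0, 0, 21, 0, 0, 0, 0, 21, 0, 0, 0, 0, 21, 0]}}

```text
clock: 17.63
position: [0.5075, 0.3358, 0.0992]
ee_rot: [-0.0, -0.0, 1.0, -0.0]
contact_force: [-0.0, 0.4, -0.7]
width: 0.0676
gripper_force: 46.1
```

{"api": "apply_moves", "payload": {"deltas": [74, 0, 0, 1, 0, 85, 0, 0, 1, 0, 85, 0, 0, 1, 0, 85, 0, 0, 1, 0, 85, 0, 0, 0, 0, 85, 0, 0, -20, 0, 85, 0, 0, -60, 0, 85, 0, 0, -100, 0, 85, -15, -30, -114, 0, 85, -35, -65, -114, 0, 85, -55, -100, -114, 0, 85, -75, -135, -114, 0]}}

```text
clock: 18.63
position: [0.5832, 0.1998, 0.2145]
ee_rot: [0.001, -0.001, 1.0, 0.0]
contact_force: [0.9, -0.4, 0.8]
width: 0.085
gripper_force: 0.0
```

{"api": "apply_moves", "payload": {"deltas": [85, -20, -35, 0, 0, 85, -40, -70, 0, 0, 85, -51, -91, 0, 0, 85, -51, -91, 0, 0, 85, -51, -91, 0, 0, 85, -51, -91, 0, 0]}}

```text
clock: 19.13
position: [0.6331, 0.1104, 0.2133]
ee_rot: [-0.0, -0.0, 1.0, 0.0]
contact_force: [0.7, 0.1, 0.2]
width: 0.085
gripper_force: 0.0
```

Run:
```python
from h import *
w=get_image("wrist");t=get_image("top");s=get_state();print(s["position"])
print(rims(w,.072,300),fitrim(w,.072,(.635,.11)),go([.635,.11,.053],90))
print(rims(t,.116),fitrim(t,.116,(.507,.334)),[fitrim(t,.072,c) for c in((.492,.089),)])
```

```text
[0.63285286 0.11123005 0.21345744]
[(632.8, 110.6, 34.9), (501.8, 294.4, 29.8), (494.3, 89.8, 33.4)] (array([0.6336, 0.1108]), -0.88) ([-2.2, -1.3, 160.5], np.float64(0.1), 'q6', np.float64(-1.51), 'heading', np.float64(90.1))
[(487.5, 81.3, 31.4), (511.0, 343.8, 31.0), (624.9, 94.1, 31.8)] (array([0.5106, 0.3342]), -0.24) [(array([0.4897, 0.0897]), -0.31)]
```

{"api": "apply_moves", "payload": {"deltas": [85, -0.3, 0.5, 40, 0, 85, -0.3, 0.5, 80, 0, 85, -0.3, 0.5, 110, 0, 85, -0.3, 0.5, 130, 0, 85, -0.3, 0.5, 145, 0, 85, -0.3, 0.5, 157, 0, 85, -0.3, 0.5, 160, 0, 0, -0.3, 0.5, 160, 0, 0, -0.3, 0.5, 160, 0, 0, -0.3, 0.5, 160, 0, 0, -0.3, 0.5, 160, 0, 0, -0.3, 0.5, 160, 0]}}

```text
clock: 20.23
position: [0.6345, 0.1105, 0.0543]
ee_rot: [0.001, -0.0, 1.0, 0.0]
contact_force: [0.6, 0.2, 2.8]
width: 0.0662
gripper_force: 44.9
```

{"api": "apply_moves", "payload": {"deltas": [0, 0, 0, -40, 0, 0, 0, 0, -80, 0, 0, 0, 0, -120, 0, 0, 0, 15, -155, 0, 0, 0, 40, -180, 0, 0, 20, 75, -190, 0, 0, 45, 110, -190, 0, 0, 60, 145, -190, 0, 0, 74, 180, -190, 0, 0, 74, 215, -190, 0, 0, 74, 215, -190, 0, 0, 74, 215, -190, 0]}}

```text
clock: 21.23
position: [0.5592, 0.327, 0.2435]
ee_rot: [0.0, -0.002, 1.0, 0.0]
contact_force: [-0.1, -0.7, -0.7]
width: 0.066
gripper_force: 45.4
```

Run:
```python
from h import *
w=get_image("wrist");w=get_image("wrist");s=get_state();p=np.array(s["position"]);save(w,"w9")
print(p,s["width"],rims(w,.116,300),fitrim(w,.116,(.507,.334)),fitrim(w,p[2]+.018,p[:2]))
```

```text
[0.55981617 0.32471787 0.24331558] 0.06561412780333425 [(644.9, 325.6, 87.8), (509.0, 336.7, 34.0), (492.5, 141.0, 39.4)] (array([0.5096, 0.3363]), -0.89) (array([0.5535, 0.3265]), -0.61)
```

View pics/w9.png

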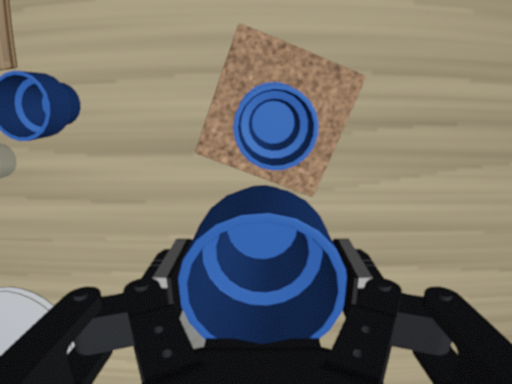

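The view shows beaker A in the jaws (rim about 263,282) and the stack on the mat at (276,125). The jaw width is 2 mm less than before, so I'll check how the beaker sits with a model fit, comparing against the earlier image w8.

```bash
cat >> h.py <<'E'
def heldpose(frame,im,s):
    """fit held beaker pose in the tool frame from its silhouette: centre (mm, world axes rel. TCP), tilts about world x,y (deg)"""
    from scipy.optimize import minimize
    h=cv2.cvtColor(frame,cv2.COLOR_RGB2HSV);m=cv2.inRange(h,(105,120,20),(128,255,255))
    n,l=cv2.connectedComponents(m);k=l[230,263] or l[222,263];m=(cv2.morphologyEx((l==k).astype(np.uint8),cv2.MORPH_CLOSE,np.ones((5,5)))).astype(np.uint8)
    c,_=cv2.findContours(m,cv2.RETR_EXTERNAL,cv2.CHAIN_APPROX_NONE);m=cv2.drawContours(np.zeros_like(m),c,-1,1,-1)
    box=np.zeros_like(m);box[160:240,175:350]=1;box[240:330,:]=0
    a=np.linspace(0,2*np.pi,60);C=np.vstack([np.c_[r*np.cos(a),r*np.sin(a),0*a+z] for r,z in((.034,.036),(.034,-.002),(.027,-.002),(.025,-.036))])
    ring=C[:60]; bl=cv2.GaussianBlur(m.astype(np.float32),(0,0),1)
    def f(v):
        X=C@R.from_euler("xy",v[3:],degrees=True).as_matrix().T+np.array(s["position"])+np.array(v[:3])/1e3
        P=np.array([proj(im,x) for x in X]);H=cv2.convexHull((P*16).astype(np.int32))
        q=cv2.fillConvexPoly(np.zeros(m.shape,np.uint8),H,255,cv2.LINE_AA,4).astype(np.float32)/255
        return float((np.abs(q-bl)*box).sum())
    b=None
    for ty in(-8,0,8):
        r=minimize(f,[0,0,-18,0,ty],method="Nelder-Mead",options=dict(initial_simplex=np.array([[0,0,-18,0,ty]]+[[0+3*(i==0),3*(i==1),-18+3*(i==2),3*(i==3),ty+4*(i==4)] for i in range(5)],float),maxfev=500))
        if b is None or r.fun<b.fun:b=r
    return b.x.round(1),round(b.fun,1)
E
python3 - <<'E'
from h import *
w=get_image("wrist");s=get_state();print(s["width"],s["position"],rot(s["ee_rot"]).round(3).tolist())
print(heldpose(w["frame"],w,s)); print(heldpose(cv2.imread("pics/w8.png")[...,::-1].copy(),w,s))
E
```

```text
0.06588025871908092 [0.55999834 0.32418849 0.2433491 ] [[-1.0, 0.0, -0.0], [0.0, 1.0, -0.001], [0.0, -0.001, -1.0]]
(array([  3.7,   1.3, -22.2,   1. ,  -0. ]), np.float64(106.0))
(array([  5.6,   1.2, -22.6,  -1.1,  -0.2]), np.float64(104.1))
```

{"api": "apply_moves", "payload": {"deltas": [0, 30, 6, 0, 0, 0, 49, 11, 0, 0, 0, 49, 11, 30, 0, 0, 49, 11, 50, 0, 0, 49, 11, 60, 0, 0, 49, 11, 70, 0, 0, 49, 11, 75, 0, 0, 49, 11, 80, 0, 0, 49, 11, 83, 0, 0, 49, 11, 83, 0]}}

```text
clock: 22.22
position: [0.5111, 0.3362, 0.1602]
ee_rot: [0.0, -0.0, 1.0, 0.0]
contact_force: [0.4, -0.0, -0.3]
width: 0.0656
gripper_force: 45.4
```

Entered 11 mm with no force. Continuing to home.

{"api": "apply_moves", "payload": {"deltas": [0, 0, 0, 5, 0, 0, 0, 0, 10, 0, 0, 0, 0, 15, 0, 0, 0, 0, 19, 0, 0, 0, 0, 22, 0, 0, 0, 0, 22, 0, 0, 0, 0, 22, 0]}}

```text
clock: 22.8
position: [0.5107, 0.3363, 0.1381]
ee_rot: [-0.0, -0.0, 1.0, -0.0]
contact_force: [-0.3, -0.3, -1.0]
width: 0.0662
gripper_force: 45.4
```

{"api": "apply_moves", "payload": {"deltas": [74, 0, 0, 1, 0, 85, 0, 0, 1, 0, 85, 0, 0, 1, 0, 85, 0, 0, 1, 0, 85, 0, 0, 0, 0, 85, 0, 0, -20, 0, 85, 0, 0, -60, 0, 85, 0, 0, -90, 0, 85, 0, -30, -90, 0, 85, 5, -65, -90, 0, 85, 10, -100, -90, 0, 85, 15, -135, -90, 0]}}

```text
clock: 23.8
position: [0.4955, 0.2002, 0.2287]
ee_rot: [0.0, -0.001, 1.0, 0.0]
contact_force: [-0.2, -1.2, 0.5]
width: 0.0849
gripper_force: 0.0
```

{"api": "apply_moves", "payload": {"deltas": [85, 4, -40, 0, 0, 85, 4, -80, 0, 0, 85, 4, -111, 0, 0, 85, 4, -111, 10, 0, 85, 4, -111, 15, 0, 85, 4, -111, 15, 0, 85, 4, -111, 15, 0]}}

```text
clock: 24.38
position: [0.4917, 0.0913, 0.2129]
ee_rot: [-0.0, -0.001, 1.0, 0.0]
contact_force: [0.2, 0.9, 0.4]
width: 0.0849
gripper_force: 0.0
```

Run:
```python
from h import *
w=get_image("wrist");t=get_image("top");s=get_state();print(s["position"])
print(rims(w,.072,300),fitrim(w,.072,(.492,.09)),go([.492,.09,.053],90))
sc=get_image("scene");print(rims(t,.154),fitrim(t,.154,(.508,.335)),fitrim(sc,.154,(.508,.335)))
```

```text
[0.49206538 0.09152958 0.21340437]
[(506.9, 303.5, 42.8), (487.6, 90.0, 34.5)] (array([0.4883, 0.0899]), -0.88) ([0.1, -1.6, 160.4], np.float64(0.1), 'q6', np.float64(-1.53), 'heading', np.float64(90.1))
[(504.6, 322.4, 49.5)] (array([0.5126, 0.3345]), -0.42) (array([0.5145, 0.3336]), -0.2)
```

{"api": "apply_moves", "payload": {"deltas": [85, 3.5, -1, 40, 0, 85, 3.5, -1, 80, 0, 85, 3.5, -1, 110, 0, 85, 3.5, -1, 130, 0, 85, 3.5, -1, 145, 0, 85, 3.5, -1, 157, 0, 85, 3.5, -1, 160, 0, 0, 3.5, -1, 160, 0, 0, 3.5, -1, 160, 0, 0, 3.5, -1, 160, 0, 0, 3.5, -1, 160, 0, 0, 3.5, -1, 160, 0]}}

```text
clock: 25.53
position: [0.4889, 0.0894, 0.054]
ee_rot: [0.001, -0.0, 1.0, 0.0]
contact_force: [-0.1, -0.7, -0.6]
width: 0.0671
gripper_force: 44.8
```

{"api": "apply_moves", "payload": {"deltas": [0, 0, 0, -40, 0, 0, 0, 0, -80, 0, 0, 0, 0, -120, 0, 0, -10, 0, -160, 0, 0, -20, 15, -200, 0, 0, -35, 45, -220, 0, 0, -55, 80, -228, 0, 0, -71, 115, -228, 0, 0, -71, 155, -228, 0, 0, -71, 195, -228, 0, 0, -71, 235, -228, 0, 0, -71, 235, -228, 0]}}

```text
clock: 26.53
position: [0.5585, 0.3318, 0.2808]
ee_rot: [-0.0, -0.003, 1.0, 0.003]
contact_force: [0.9, -1.4, -0.4]
width: 0.067
gripper_force: 45.8
```

Run:
```python
from h import *
w=get_image("wrist");w=get_image("wrist");s=get_state();p=np.array(s["position"])
print(p,s["width"],rims(w,.154,300),fitrim(w,.154,(.509,.335)),fitrim(w,p[2]+.018,p[:2]),heldpose(w["frame"],w,s))
```

```text
[0.55874682 0.32574583 0.28090922] 0.06723118912557186 [(643.4, 329.1, 87.6), (510.8, 336.8, 34.6)] (array([0.5117, 0.3368]), -0.88) (array([0.5525, 0.3285]), -0.61) (array([  3.7,   3.1, -22.7,   0.6,   0.6]), np.float64(105.1))
```

{"api": "apply_moves", "payload": {"deltas": [0, 30, 6, 0, 0, 0, 48, 11.5, 0, 0, 0, 48, 11.5, 30, 0, 0, 48, 11.5, 50, 0, 0, 48, 11.5, 60, 0, 0, 48, 11.5, 70, 0, 0, 48, 11.5, 75, 0, 0, 48, 11.5, 80, 0, 0, 48, 11.5, 84, 0, 0, 48, 11.5, 84, 0]}}

```text
clock: 27.47
position: [0.5115, 0.3356, 0.197]
ee_rot: [-0.0, -0.0, 1.0, -0.0]
contact_force: [0.5, -0.7, -1.2]
width: 0.067
gripper_force: 45.8
```

{"api": "apply_moves", "payload": {"deltas": [0, 0, 0, 5, 0, 0, 0, 0, 10, 0, 0, 0, 0, 15, 0, 0, 0, 0, 19, 0, 0, 0, 0, 21.5, 0, 0, 0, 0, 21.5, 0, 0, 0, 0, 21.5, 0]}}

```text
clock: 28.05
position: [0.5112, 0.3359, 0.1757]
ee_rot: [-0.0, -0.0, 1.0, -0.0]
contact_force: [0.7, 0.3, -0.6]
width: 0.0671
gripper_force: 45.8
```

{"api": "apply_moves", "payload": {"deltas": [74, 0, 0, 1, 0, 85, 0, 0, 1, 0, 85, 0, 0, 1, 0, 85, 0, 0, 1, 0, 85, 0, 0, 0, 0, 85, 0, 0, -20, 0, 85, 0, 0, -60, 0, 85, 0, 0, -90, 0, 85, -30, 0, -90, 0, 85, -50, 0, -90, 0, 85, -50, 0, -90, 0, 85, -50, 0, -90, 0]}}

```text
clock: 29.05
position: [0.5618, 0.3356, 0.2655]
ee_rot: [-0.0, 0.0, 1.0, -0.0]
contact_force: [-0.3, -0.2, -0.6]
width: 0.0847
gripper_force: 0.0
```

Run:
```python
from h import *
w=get_image("wrist");w=get_image("wrist");s=get_state();print(s["position"])
t=get_image("top");sc=get_image("scene")
for z in(.192,.200,.21): print(z,fitrim(w,z,(.511,.336)),fitrim(sc,z,(.511,.336)))
for im in(t,sc): print([(round(a["score"],2),np.round(a["point"]).tolist(),at_z(im,a["point"],0).round(3).tolist()) for a in place_of("pot",im)[:1]])
# scene silhouette widths of stack by row
h=cv2.cvtColor(sc["frame"],cv2.COLOR_RGB2HSV);m=cv2.inRange(h,(105,100,20),(130,255,255))>0
a,b=proj(sc,[.511,.336,.2]),proj(sc,[.511,.336,.0]);print(a,b)
for r in range(int(a[1])-12,int(b[1])+4,2):
    c=np.where(m[r,int(a[0])-25:int(a[0])+25])[0]+int(a[0])-25
    if len(c):print(r,c.min(),c.max(),end="; ")
# brown mashers in top image around the pot
h=cv2.cvtColor(t["frame"],cv2.COLOR_RGB2HSV)[150:290,310:440];k=cv2.inRange(h,(5,70,60),(18,200,255))
n,l,st,ce=cv2.connectedComponentsWithStats(k);print("\n",[(st[i].tolist()) for i in range(1,n) if st[i,4]>40])
```

```text
[0.56042862 0.33573611 0.26537492]
0.192 (array([0.5123, 0.3365]), -0.91) (array([0.516 , 0.3322]), -0.19)
0.2 (array([0.5104, 0.3404]), -0.45) (array([0.524 , 0.3218]), -0.19)
0.21 (array([0.5129, 0.342 ]), -0.36) (array([0.5081, 0.3412]), -0.01)
[(0.82, [359.0, 217.0], [0.524, -0.302, 0.0])]
[(0.59, [157.0, 242.0], [0.516, -0.298, 0.0])]
[338.93803218 105.58197339] [330.63361407 158.19179389]
105 331 342; 107 329 347; 109 329 349; 111 329 349; 113 332 348; 115 331 345; 117 331 346; 119 331 346; 121 329 346; 123 332 346; 125 331 345; 127 331 343; 129 326 335; 131 327 340; 133 326 341; 135 329 339; 137 330 340; 139 324 340; 141 324 339; 143 326 332; 145 329 330; 147 329 339; 151 329 329; 153 329 329; 157 327 327; 
 [[43, 48, 29, 19, 247], [43, 67, 29, 16, 231]]
```

```bash
python3 -c "
from h import *
print(rims(get_image('top'),.1,40)); print(sign_off())"
```

```text
[(513.0, 345.2, 63.3)]
the job is handed in; nothing more can be done
None
```

I've handed the job in: both mashers stand foot down in the pot, and all four blue beakers are nested in one stack on the cork mat. My last measurements agree with that, but I got no verdict back.

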